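Clear the glued corner and hold the setting square in it

TASK

The two dark wooden stops on the counter have just been glued and must set at a right angle: first clear the two spent cupels out of their corner into the blue scrap box, then take the aluminium setting square by its red handle and press it, flat on the counter, into the corner until its long leg is flush against the side stop and its short leg flush against the back stop. Finish while holding: keep the handle gripped and the square pushed lightly against both stops, do not let go. Leave the cup, flask, hammer, brass weight and sieve where they stand.

Things in the scene. Friction and masses are not known exactly. Their poses are not given: they have to be found in the camera images.
- corner: Inside corner of the two fixed stops. Origin: on the counter, where the inner faces of the stops meet. The back stop's inner face is the plane x = 0 of this frame, the side stop's inner face the plane y = 0; the free area for the square is at x < 0, y < 0. z is up. The stops cannot move. At yaw 0 its axes are the world's.
- back_stop: Fixed dark wooden bar 35 mm thick, 24 mm high. Same origin and axes as corner; it fills x 0 to 35 mm and y -160 to +35 mm.
- side_stop: Fixed dark wooden bar 35 mm thick, 24 mm high. Same origin and axes as corner; it fills y 0 to 35 mm and x -170 to 0 mm.
- square: Loose L-shaped aluminium square, 16 mm thick, lying flat, 0.3 to 0.6 kg, slides easily (friction 0.2 to 0.3). Origin: outer heel of the L, underside; z up. Long leg 150 mm along its -x, short leg 110 mm along its -y, both 28 mm wide; outer face of the long leg: its plane y = 0, of the short leg: x = 0. A web in the inner angle carries the handle. Fully home its origin and axes coincide with those of corner.
- square_grip (a point): Point to grip on the square's red handle, 60 mm above its underside, at x = -45, y = -45 mm of the square. The handle is an upright 24 x 24 mm bar, sides parallel to the square's x and y, from 16 to 82 mm above the underside (above the stops).
- cupel_a: Spent cupel (off-white debris), a round block 34 mm in diameter and 26 mm high with a dished top, about 40 g, standing upright near the back stop, where the short leg must go. Origin: centre of its underside.
- cupel_b: The other spent cupel, same shape, near the side stop, where the long leg must go. Origin: centre of its underside.
- scrap_box: Fixed blue open-topped box 160 x 160 x 65 mm (outside, high), walls 4 mm. Origin: centre of its underside, sides along its x and y.
- parting_cup: Bystander: white porcelain cup, 64 mm in diameter, 42 mm high. Origin: centre of its underside.
- parting_flask: Bystander: glass flask, 62 mm in diameter, 155 mm high with a long neck. Origin: centre of its underside.
- hammer: Bystander: small steel hammer lying down, 220 mm long. Origin at the middle of its underside.
- weight: Bystander: brass weight with a knob, 32 mm in diameter, 50 mm high. Origin: centre of its underside.
- sieve: Bystander: round open brass sieve, 100 mm in diameter, 40 mm high. Origin: centre of its underside.

How it is judged (in metres and radians):
On the way, in this order (a step that is already met when the one before it is completed fails the run):
1. both cupels lie in the scrap box, let go (x of cupel_a in the frame of scrap_box between -0.078 and 0.078 m and y of cupel_a in the frame of scrap_box between -0.078 and 0.078 m and z of each of cupel_a, cupel_b in the frame of scrap_box below 0.05 m and contact force between the fingers and cupel_a below 0.1 N and linear speed of each of cupel_a, cupel_b below 0.05 m/s and x of cupel_b in the frame of scrap_box between -0.078 and 0.078 m and y of cupel_b in the frame of scrap_box between -0.078 and 0.078 m and contact force between the fingers and cupel_b below 0.1 N), for 0.2 s.
2. the square is pressed into the corner against both stops (x of square in the frame of corner between -0.003 and 0.003 m and y of square in the frame of corner between -0.003 and 0.003 m and angle between the x axis of square and the x axis of corner, either way round below 0.025 rad and angle between square's own z axis and vertical below 0.03 rad and height (world z) of square below 0.004 m and contact force between square and back_stop above 1 N and contact force between square and side_stop above 1 N and contact force between the fingers and square above 1 N), for 0.3 s.
At the end, for the whole second after the job is handed in: Both cupels lie in the scrap box. The square lies flat on the counter (within 4 mm and 0.03 rad) with its heel within 3 mm of the corner in each direction and turned within 0.025 rad of the stops; it presses on each stop with more than 1 N, and the fingers are in contact with it (more than 1 N) (all of step 1 and all of step 2); the arm keeps its last pose, push and grip.
It fails at once if parting cup moved by more than 20 mm (distance of parting_cup from where it was at the start of the episode above 0.02 m).
It fails at once if parting flask moved by more than 20 mm (distance of parting_flask from where it was at the start of the episode above 0.02 m).
It fails at once if hammer moved by more than 20 mm (distance of hammer from where it was at the start of the episode above 0.02 m).
It fails at once if weight moved by more than 20 mm (distance of weight from where it was at the start of the episode above 0.02 m).
It fails at once if sieve moved by more than 20 mm (distance of sieve from where it was at the start of the episode above 0.02 m).
It also fails if it takes over 72 s, if anything falls off the work surface, if the arm or the gripper's body presses on something with over 40 N, if the wrist force passes 120 N, or if a joint passes its speed limit or range.

ROBOT

A 6-joint arm with a two-finger parallel gripper is mounted at the origin on the work surface. World frame = base frame: x ahead of the robot, y to its left, z up, the work surface at z = 0. Lengths are in m, angles in degrees, forces in N, time in s.
With the tool pointing down it reaches from about 0.25 to 0.725 m from the base axis. Payload 9.7 kg.
Tool frame: the origin (TCP) lies midway between the tips of the shut fingers; the grasp point (between the pads) lies 19 mm behind it; z points along the fingers, y is the direction in which the jaws open and shut (so a half turn about z gives the same grasp; the last joint's range is limited). The gripper opens to 85 mm and grips with 20 to 120 N. Pads are 22 mm wide; open, the fingers measure 114 mm over their backs; the gripper's body (76 mm by 85 mm) begins 54 mm behind the grasp point. The pads swing forward as they close: fully open they stand 13 mm farther back than shut.
Start: joints at [-64.515, 4.979, 10.078, 95.1, 0, 90], TCP at [0.237, -0.496, 0.231] pointing down, gripper open.
Joint ranges: [-179.16, 179.16], [-48.56, 103.87], [-65.8, 70.77], [-126.05, 130.52], [-82.76, 87.17], [-180, 180]. Speed limits (degrees/s): [127.2, 127.2, 147.25, 180, 180, 180].

INTERFACE

Orientations are given as [roll, pitch, yaw] about the fixed x, y, z axes, in that order (R = Rz(yaw) Ry(pitch) Rx(roll)).
In Python, from workcell import bot, camera, recognise gives the robot as it stands. The module is installed in compiled form; this text tells all that it offers.
- The arm moves only by the tool apply_moves, never from a script. Its argument "targets" is one flat list of numbers, 7 for each row, row after row: the shift along the world's x, y, z in units of 30 mm (1.0 is 30 mm), then the turn, a rotation vector about the world's x, y, z in units of 6 degrees (1.0 is 6 degrees), then the opening, from 0 (shut) to 1 (fully open). A call has 1 to 5 rows; each row is the pose to reach, as a shift and turn from the pose commanded when the call began; what a row does not reach only later rows make up. A row lasts 1/10 s, in which the tool goes at most 50 mm and 8.59 degrees, less where a joint would pass 70% of its speed; a pose out of reach is approached as far as the arm can. A call with a gripper value outside its range is refused whole. The fingers move at their own pace and stop on an object; "newtons" is the grip in N (left out, the last holds). Time passes only in rows, so rows that repeat a pose let the fingers close. It gives the time, the measured TCP pose, the force and the opening at its end, in the units of the state.
- bot.get_obs(): the state, without advancing time (a new reading comes with each control period).
- camera(name): name is "scene" or "side" or "wrist"; returns a dict with "img" (384x512x3 uint8, red, green, blue), "intrinsics" (3x3 intrinsics, pixels), "k1" (the pictures are not rectified: a ray, as slopes to the right and down, at radius r is drawn at 1 + k1 r^2 times it, then the intrinsics apply), "origin" and "rotation" of the camera in the world. Camera axes: x right, y up, looking along -z (the intrinsics and any distortion apply to the point x, -y, -z); pixel columns grow to the right and rows downward; lengths in m; the calibration is good to about 2 mm. A picture is of the moment at which its call begins. There is no depth.
- bot.job_done(): hands the job in, once; it reports no verdict.
Trained networks look in the newest picture that a camera, given by its name, has taken for a name from the list of things; names that differ only in an ending like _2 or _b are one class to them, and where a whole thing is asked for, a point or a joint stands for the part that bears it (a point fixed in the world has none). Each returns a list of dicts, best first, with "conf" (0 to 1); they miss things now and then, are a little off and sometimes report something else, mostly with a low value. They report only what shows in the picture. A call takes as long as a camera call.
- recognise(query, camera): "box" ([left, top, right, bottom] in pixels, round what is visible of it).
The state is a dict: "time": time; "q": joint angles; "qd": joint speeds; "joint_efforts": joint torques, N m; "ee_pos": TCP position; "tcp_rot": TCP orientation; "wrist_force": force on the tool from outside, world axes, zero at the start; "torque": the same for the moment, N m; "opening": finger opening in m.
Only numpy, scipy, OpenCV 4.12 (cv2) and the standard library are available. Lean on these libraries where they do the work, as an engineer would, in place of code of your own. Each camera call takes 0.05 s, during which the arm holds its last target.

## Working session

There is one attempt and no reset: what is moved stays moved. The work goes in short steps, Python scripts to look and compute and a tool call to move; the robot and the scene stay as the last step left them, time stands still between calls to the robot, and variables do not carry over. Pictures are saved under pics/ and viewed, and the job is handed in when it is done.

Besides the shell and the picture viewer there is one more tool, called in YAML: its name, and indented under it one key for each argument. apply_moves: Moves the arm, as the interface text tells. Its arguments: {"type":"object","properties":{"targets":{"type":"array"},"newtons":{"type":"number"}},"required":["targets"]}

```bash
mkdir -p pics; cat > h.py <<'E'
import numpy as np, cv2
from workcell import bot, camera, recognise
def K(c): return np.array(c["intrinsics"]),float(c["k1"]),np.array(c["origin"]),np.array(c["rotation"])
def ray(c,u,v):
    k,k1,o,R=K(c)
    p=cv2.undistortPoints(np.array([[[u,v]]],float),k,np.array([k1,0,0,0.]))[0,0]
    d=R@np.array([p[0],-p[1],-1]); return o,d
def onz(c,u,v,z):
    o,d=ray(c,u,v); return o+d*(z-o[2])/d[2]
def proj(c,P):
    k,k1,o,R=K(c); q=R.T@(np.array(P,float)-o); a=np.array([q[0],-q[1]])/-q[2]
    a=a*(1+k1*(a@a)); return k[0,0]*a[0]+k[0,2],k[1,1]*a[1]+k[1,2]
def save(c,n): cv2.imwrite(f"pics/{n}.png",cv2.cvtColor(c["img"],cv2.COLOR_RGB2BGR))
E
cat > a.py <<'E'
from h import *
for n in ["scene","side","wrist"]:
    c=camera(n); save(c,n+"0"); print(n,np.round(c["origin"],3),np.round(c["rotation"],3).tolist(),c["k1"])
    for q in ["back_stop","side_stop","square","square_grip","cupel_a","scrap_box","parting_cup","parting_flask","hammer","weight","sieve"]:
        print(q,[(np.round(r["box"]).astype(int).tolist(),round(r["conf"],2)) for r in recognise(q,n)[:3]])
print(bot.get_obs())
E
python3 a.py
```

```text
scene [1.223 0.254 1.152] [30.491, -0.33, 117.77] -0.13473901251201142
back_stop [([240, 202, 300, 242], 0.61)]
side_stop [([299, 182, 330, 230], 0.85), ([337, 241, 348, 258], 0.53)]
square [([200, 118, 252, 151], 0.84), ([133, 126, 166, 152], 0.74)]
square_grip [([201, 120, 254, 149], 0.84), ([336, 240, 349, 259], 0.56)]
cupel_a [([270, 200, 284, 212], 0.67), ([297, 182, 307, 197], 0.55)]
scrap_box [([371, 189, 438, 263], 0.75)]
parting_cup [([352, 257, 375, 284], 0.64)]
parting_flask [([148, 148, 174, 179], 0.7)]
hammer [([209, 238, 287, 285], 0.91)]
weight [([338, 243, 347, 257], 0.52)]
sieve [([132, 126, 167, 154], 0.91), ([241, 201, 303, 244], 0.6)]
side [0.585 0.592 0.886] [37.8, 0.28, -176.159] -0.13450416183553238
back_stop [([218, 196, 244, 263], 0.65)]
side_stop [([233, 247, 300, 275], 0.61), ([220, 195, 244, 264], 0.41), ([289, 136, 339, 172], 0.28)]
square [([293, 132, 340, 175], 0.97)]
square_grip [([293, 136, 340, 171], 0.61)]
cupel_a [([248, 219, 263, 235], 0.65), ([277, 239, 292, 249], 0.63)]
scrap_box [([248, 328, 334, 384], 0.67), ([226, 93, 242, 138], 0.3)]
parting
[... 385 characters left out ...]
 []
parting_flask []
hammer []
weight []
sieve []
{'time': 1.8, 'q': array([-6.45144380e+01,  4.97702228e+00,  1.00779211e+01,  9.50977211e+01,
       -9.23176872e-04,  8.99996238e+01]), 'qd': array([ 0.06244492,  0.01254651,  0.04635694, -0.0239414 , -0.03414308,
        0.12436491]), 'joint_efforts': array([ 4.32655637e-03, -5.20092487e+01,  4.64862549e+01,  1.60565276e-03,
        2.68349004e-04, -5.47220083e-06]), 'ee_pos': array([ 0.23665437, -0.4964888 ,  0.23129954]), 'tcp_rot': array([1.79996822e+02, 9.23197733e-04, 2.54859381e+01]), 'wrist_force': array([-0.4687272 ,  0.38016286, -0.37407129]), 'torque': array([-0.01618833,  0.01010194, -0.00551499]), 'opening': 0.08522254986733863}
```

```bash
sed -i 's/^def K(c).*/from scipy.spatial.transform import Rotation as Ro\ndef K(c): return np.array(c["intrinsics"]),float(c["k1"]),np.array(c["origin"]),Ro.from_euler("xyz",c["rotation"],degrees=True).as_matrix()/' h.py
python3 -c "
import cv2
for n,(a,b,c,d) in {'scene':(120,100,460,300),'side':(140,70,360,384)}.items():
    i=cv2.imread(f'pics/{n}0.png')[b:d,a:c]; f=min(800/i.shape[1],600/i.shape[0]); print(n,f); cv2.imwrite(f'pics/{n}0z.png',cv2.resize(i,None,fx=f,fy=f,interpolation=cv2.INTER_CUBIC))"
```

```text
scene 2.3529411764705883
side 1.910828025477707
```

View pics/scene0z.png

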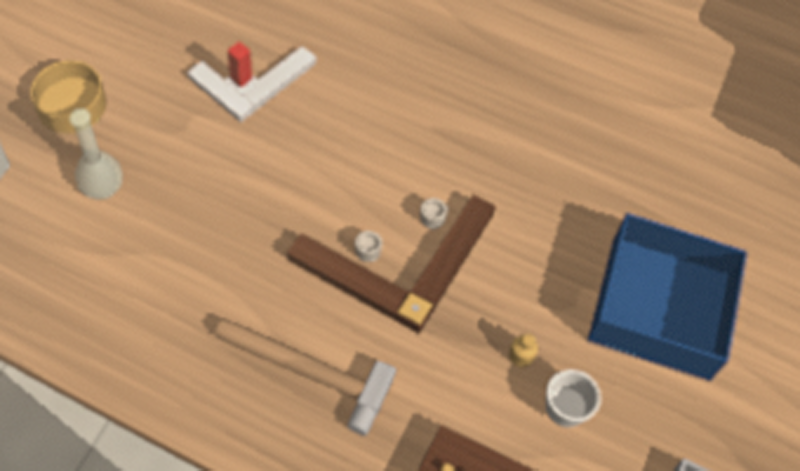

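View pics/side0z.png

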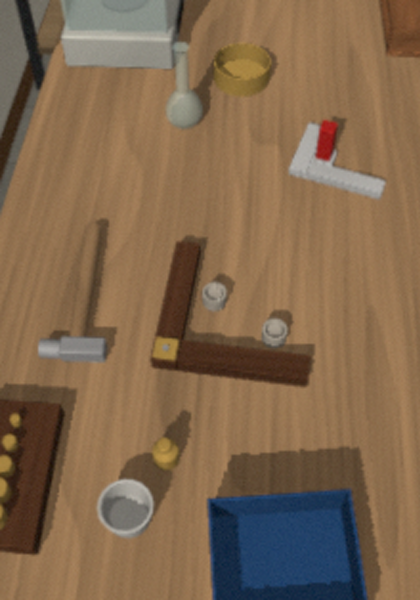

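View pics/scene0.png

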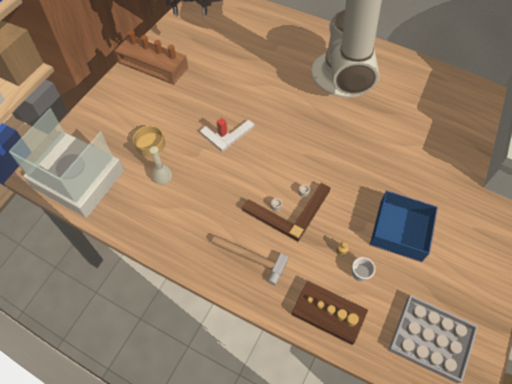

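```bash
cat > z.py <<'E'
import cv2,sys
def z(src,a,b,c,d,out):
    i=cv2.imread(f'pics/{src}.png')[b:d,a:c]; f=int(min(800/i.shape[1],600/i.shape[0]))
    i=cv2.resize(i,None,fx=f,fy=f,interpolation=cv2.INTER_CUBIC)
    for u in range(a-a%10+10,c,10):
        cv2.line(i,((u-a)*f,0),((u-a)*f,6),(0,0,255),1); cv2.putText(i,str(u),((u-a)*f-10,18),0,.4,(0,0,255),1)
    for v in range(b-b%10+10,d,10):
        cv2.line(i,(0,(v-b)*f),(6,(v-b)*f),(0,0,255),1); cv2.putText(i,str(v),(8,(v-b)*f+4),0,.4,(0,0,255),1)
    cv2.imwrite(f'pics/{out}.png',i)
if __name__=="__main__": z(sys.argv[1],*map(int,sys.argv[2:6]),sys.argv[6])
E
python3 z.py scene0 238 178 338 248 s1; python3 z.py side0 215 190 305 280 s2; python3 z.py scene0 195 112 259 156 s3; python3 z.py side0 288 128 348 178 s4
```

```text
(no output)
```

View pics/s1.png

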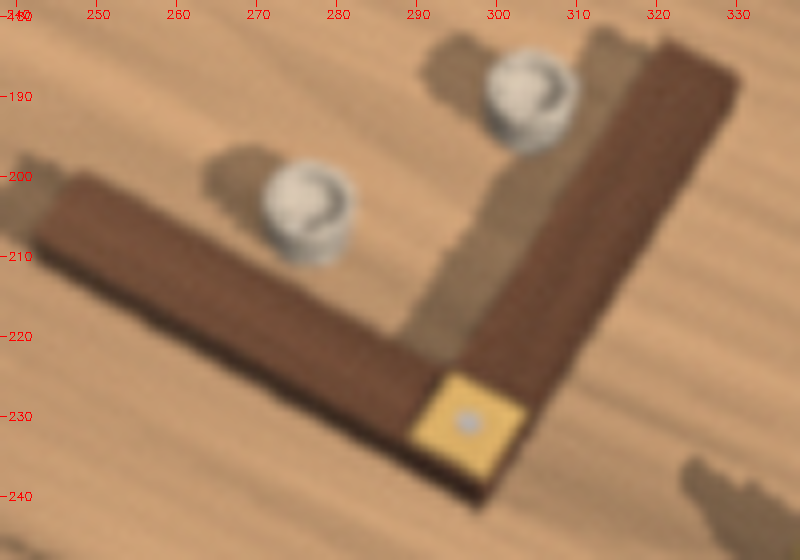

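View pics/s2.png

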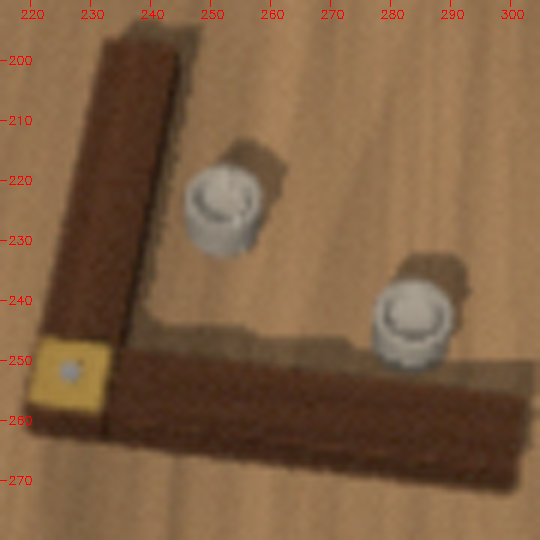

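View pics/s3.png

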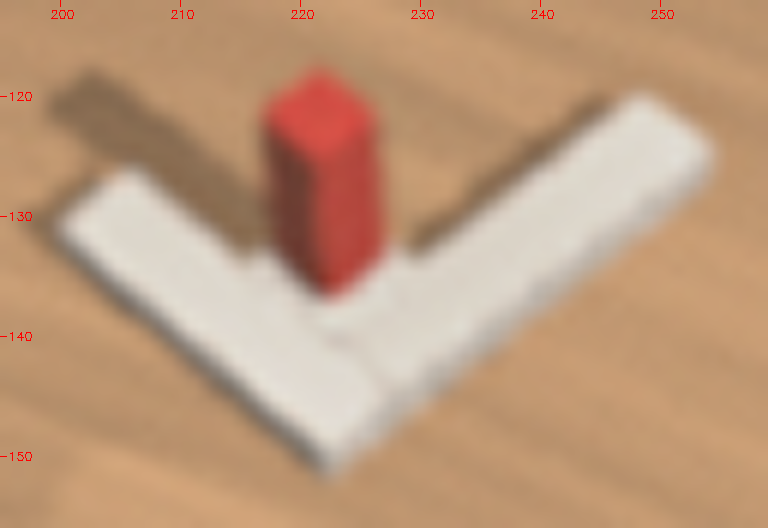

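View pics/s4.png

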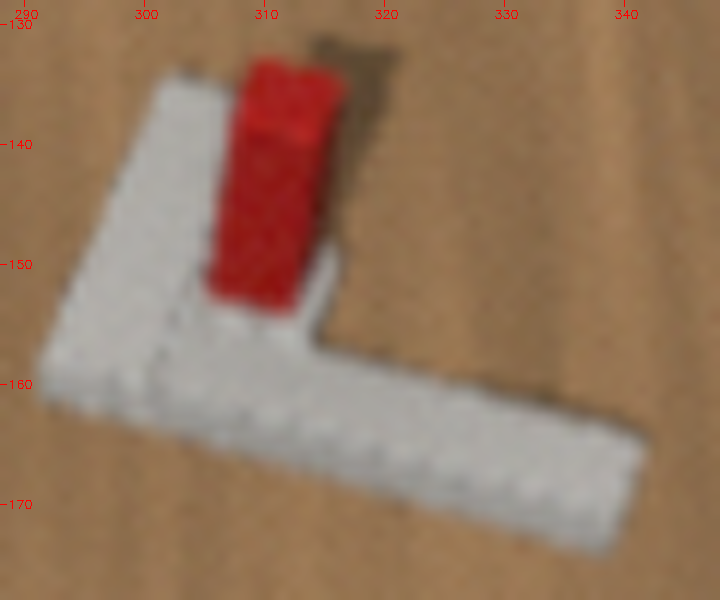

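```bash
cat > fit.py <<'E'
from h import *
from scipy.optimize import least_squares
import pickle
C={n:camera(n) for n in ["scene","side"]}
pickle.dump(C,open("C.pkl","wb"))
print(C["scene"]["intrinsics"])
def fit(pts,x0,nm):
    def r(p):
        out=[]
        c,s=np.cos(p[2]),np.sin(p[2])
        for cam,l,u in pts:
            P=[p[0]+c*l[0]-s*l[1],p[1]+s*l[0]+c*l[1],l[2]]
            out+=list(np.array(proj(C[cam],P))-np.array(u)+.5)
        return np.array(out)
    f=least_squares(r,x0,loss="soft_l1"); print(nm,f.x[:2].round(4),np.degrees(f.x[2]).round(2)); print(r(f.x).reshape(-1,2).round(1).tolist())
    return f.x
t=.024
co=[("scene",(0,-.16,t),(248,200)),("scene",(.035,-.16,t),(242.5,208.5)),("scene",(.035,.035,t),(299,238)),("scene",(0,0,t),(294.5,224.5)),
("scene",(.035,0,t),(289,232)),("scene",(0,.035,t),(304,229.5)),("scene",(-.17,0,t),(321,183.5)),("scene",(-.17,.035,t),(330.5,188.5)),
("side",(0,0,t),(233,247)),("side",(.035,0,t),(222,246.5)),("side",(0,.035,t),(232,259)),("side",(.035,.035,t),(219.5,257.5)),
("side",(0,-.16,t),(244.5,199.5)),("side",(.035,-.16,t),(232.5,196.5)),("side",(-.17,0,t),(302,256.5)),("side",(-.17,.035,t),(301,268))]
xc=fit(co,[.5,0,0],"corner")
t=.016;h=.082
sq=[("scene",(0,0,t),(222.5,150)),("scene",(0,-.11,t),(200,131)),("scene",(-.028,-.11,t),(206,126)),("scene",(-.15,0,t),(254.5,124.5)),("scene",(-.15,-.028,t),(248.5,119.5)),
("scene",(-.033,-.033,h),(221.7,124.2)),("scene",(-.033,-.057,h),(217.3,121)),("scene",(-.057,-.057,h),(221.7,117.7)),("scene",(-.057,-.033,h),(226.3,121.5)),("scene",(-.033,-.033,t),(222.5,136.7)),
("side",(0,0,t),(291.5,158.5)),("side",(0,-.11,t),(302,134.5)),("side",(-.15,0,t),(339,171.5)),("side",(-.15,-.028,t),(342,164.5)),
("side",(-.033,-.033,h),(308.3,138.7)),("side",(-.057,-.033,h),(315,140.2)),("side",(-.057,-.057,h),(316.8,134.5)),("side",(-.033,-.033,t),(305.5,152.5)),("side",(-.057,-.033,t),(312.5,154))]
xs=fit(sq,[.3,-.3,0.],"square")
# cupels : top rim centre z=.026
for nm,u1,u2 in [("A",(276.5,203),(252.3,223.5)),("B",(304.3,189),(283.5,242.2))]:
    a=onz(C["scene"],u1[0]-.5,u1[1]-.5,.026);b=onz(C["side"],u2[0]-.5,u2[1]-.5,.026)
    m=(a+b)/2; c,s=np.cos(xc[2]),np.sin(xc[2]); d=m[:2]-xc[:2]
    print(nm,a.round(4),b.round(4),"in corner",[round(c*d[0]+s*d[1],4),round(-s*d[0]+c*d[1],4)])
for n,l in {"scene":[(394,193),(436.5,207.5),(422,259),(371,243),],"side":[]}.items():
    for u in l: print("box",onz(C[n],*u,.065).round(3))
for nm,u1,z in [("cup",(363.5,267),.04),("weight",(343,247),.05),("hammerhead",(281,258),.02),("hammerhead2",(274,283),.0),("handle",(210,238),.01),("flask",(155,150),.155),("sieve",(149,135),.04)]:
    print(nm,onz(C["scene"],*u1,z).round(3))
E
python3 fit.py
```

```text
[[431.54245763   0.         252.84542954]
 [  0.         431.54245763 191.63642623]
 [  0.           0.           1.        ]]
corner [0.6709 0.105 ] -4.25
[[-0.2, -1.6], [-1.0, -1.5], [-0.2, 0.9], [-0.4, -0.7], [-0.8, 1.0], [0.6, 0.0], [-0.0, -1.6], [0.5, -1.4], [1.4, 1.1], [-1.2, -0.1], [0.0, 1.4], [-1.4, 1.1], [-0.1, -1.8], [-0.7, -0.2], [0.2, -0.2], [0.1, 0.9]]
square [ 0.5312 -0.2174] -16.92
[[-0.3, -1.0], [-0.2, -0.7], [-0.0, -0.3], [0.1, -0.9], [0.2, -0.4], [-0.2, 0.7], [-0.9, -0.2], [0.2, -1.0], [0.7, -0.7], [0.1, 0.9], [-0.3, -0.2], [-0.5, -0.0], [0.8, 0.1], [-0.1, 0.5], [-1.4, -0.6], [-0.1, -0.1], [0.2, 0.2], [-0.7, 1.1], [-0.1, 1.7]]
A [0.6338 0.0293 0.026 ] [0.6312 0.0298 0.026 ] in corner [np.float64(-0.0327), np.float64(-0.0781)]
B [0.5502 0.0827 0.026 ] [0.5486 0.0812 0.026 ] in corner [np.float64(-0.1195), np.float64(-0.032)]
box [0.461 0.333 0.065]
box [0.448 0.464 0.065]
box [0.625 0.472 0.065]
box [0.646 0.327 0.065]
cup [0.71  0.335 0.04 ]
weight [0.686 0.262 0.05 ]
hammerhead [0.784 0.119 0.02 ]
hammerhead2 [0.852 0.132 0.   ]
handle [ 0.821 -0.091  0.01 ]
flask [ 0.709 -0.327  0.155]
sieve [ 0.609 -0.446  0.04 ]
```

```bash
python3 z.py side0 180 290 340 384 s5;python3 z.py scene0 335 185 445 285 s6
```

```text
(no output)
```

View pics/s6.png

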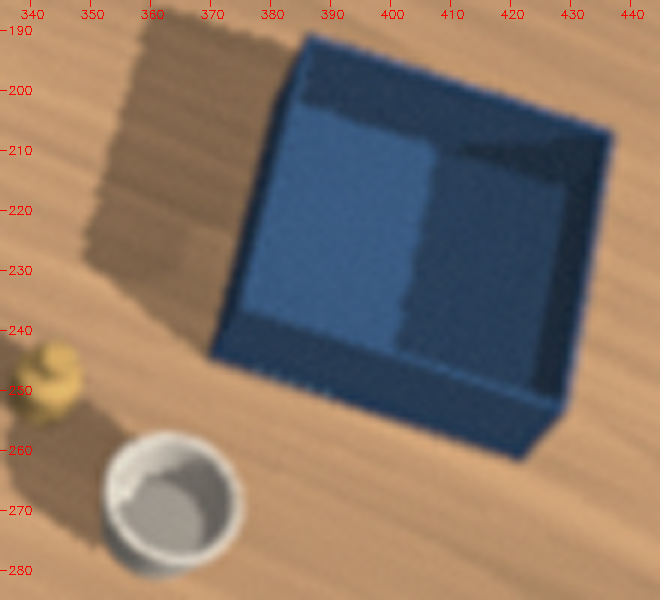

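```bash
python3 - <<'E'
from h import *
import pickle
C=pickle.load(open("C.pkl","rb"));c=C["scene"]
for u in [(386,191.5),(436.5,207.5),(429,253),(372,240)]: print(onz(c,*u,.065).round(3))
print(proj(C["side"],(.548,.398,.065)))
E
```

```text
[0.467 0.31  0.065]
[0.448 0.464 0.065]
[0.599 0.485 0.065]
[0.636 0.326 0.065]
(np.float64(280.26255850930534), np.float64(367.2214183609004))
```

View pics/s5.png

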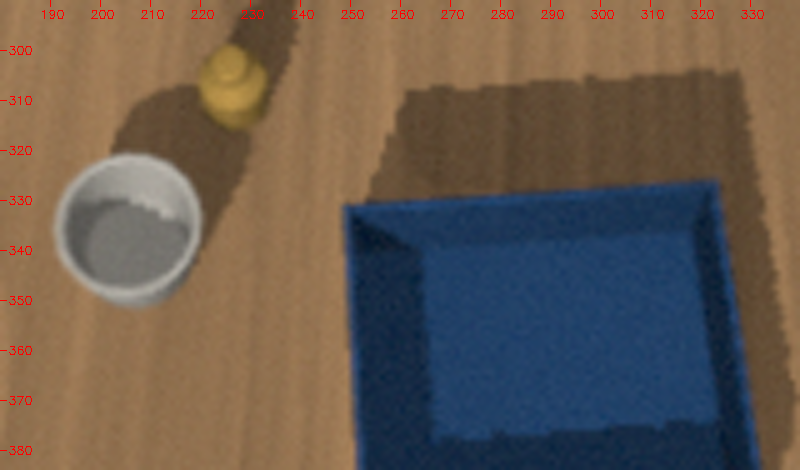

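apply_moves:
  targets: [0.88,1.17,0,0,0,-0.35,1,1.76,2.34,0,0,0,-0.7,1,2.64,3.5,0,0,0,-1.05,1,3.52,4.67,0,0,0,-1.4,1,4.4,5.84,0,0,0,-1.75,1]
  newtons: 30

```text
time: 2.4
ee_pos: [0.3694, -0.3198, 0.2314]
tcp_rot: [180.0, -0.0, 14.9]
wrist_force: [0.8, -0.7, -0.4]
opening: 0.0856
```

apply_moves:
  targets: [0.88,1.17,0,0,0,-0.35,1,1.76,2.34,0,0,0,-0.7,1,2.64,3.5,0,0,0,-1.05,1,3.52,4.67,0,0,0,-1.4,1,4.4,5.84,0,0,0,-1.75,1]

```text
time: 2.9
ee_pos: [0.5015, -0.1444, 0.2315]
tcp_rot: [180.0, -0.0, 4.4]
wrist_force: [0.6, -0.4, 0.4]
opening: 0.0855
```

apply_moves:
  targets: [0.88,1.17,-0.3,0,0,-0.35,0.8,1.76,2.34,-0.7,0,0,-0.7,0.8,2.64,3.5,-1.2,0,0,-1.05,0.8,3.52,4.67,-1.8,0,0,-1.4,0.8,4.4,5.84,-2.4,0,0,-1.5,0.8]

```text
time: 3.4
ee_pos: [0.6281, -0.0078, 0.1613]
tcp_rot: [-178.7, 0.1, -1.2]
wrist_force: [-0.3, -0.5, 0.5]
opening: 0.0685
```

```bash
cat > w.py <<'E'
import sys
from h import *
c=camera("wrist"); save(c,sys.argv[1]); o=bot.get_obs()
print(o["time"],o["ee_pos"].round(4),o["tcp_rot"].round(2),o["wrist_force"].round(2),o["opening"])
import pickle; pickle.dump(c,open("W.pkl","wb"))
print(c["origin"],c["rotation"])
for nm,p in {"A":(.6325,.0295,.026),"B":(.5494,.082,.026),"corner":(.671,.105,.024)}.items(): print(nm,np.round(proj(c,p),1))
E
python3 w.py w1
```

```text
3.45 [ 0.6295 -0.0071  0.1577] [-178.6     0.21   -1.21] [-2.62  0.76 -3.25] 0.06853651118400507
[ 0.69561088 -0.01282953  0.30342558] [-15.78415869   1.32064243 -91.21798591]
A [213.4 171.8]
B [163.6 257.7]
corner [124.7 129.4]
```

View pics/w1.png

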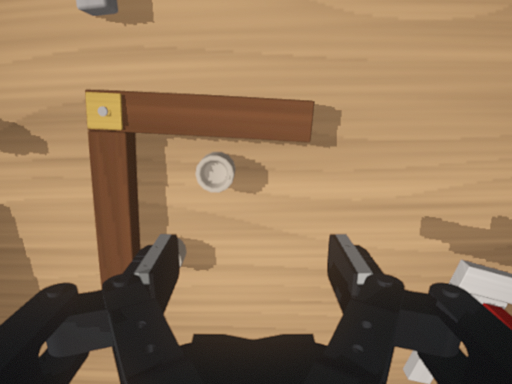

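apply_moves:
  targets: [0.1,0.9,0,-0.23,-0.03,-0.3,0.75,0.1,1.22,-0.5,-0.23,-0.03,-0.5,0.75,0.1,1.22,-1.8,-0.23,-0.03,-0.5,0.75,0.1,1.22,-3.0,-0.23,-0.03,-0.5,0.75,0.1,1.22,-3.6,-0.23,-0.03,-0.5,0.75]

```text
time: 3.95
ee_pos: [0.6278, -0.0068, 0.0522]
tcp_rot: [-178.7, -0.0, -1.2]
wrist_force: [0.1, 0.2, -0.2]
opening: 0.0641
```

```bash
python3 - <<'E'
from h import *
o=bot.get_obs()
for k,v in o.items(): print(k,np.round(v,3))
E
```

```text
time 3.95
q [ -1.207  15.762   2.613  76.81    1.3   179.946]
qd [-5.9000e-02  2.8080e+00 -1.3567e+01 -1.7540e+01  5.0000e-03 -4.3000e-02]
joint_efforts [ 3.6000e-02 -6.5414e+01  4.8187e+01  8.3000e-02  7.8000e-02 -0.0000e+00]
ee_pos [ 0.628 -0.007  0.052]
tcp_rot [-1.787e+02 -4.300e-02 -1.152e+00]
wrist_force [ 0.124  0.218 -0.203]
torque [ 0.006  0.026 -0.024]
opening 0.064
```

apply_moves:
  targets: [0.08,0.3,0,-0.1,0,1.0,0.75,0.16,1.21,0,-0.23,0,1.87,0.75,0.16,1.21,0,-0.23,0,1.87,0.75]

```text
time: 4.25
ee_pos: [0.6343, 0.0319, 0.0556]
tcp_rot: [179.9, -0.1, 10.3]
wrist_force: [-0.6, 0.7, -0.6]
opening: 0.0641
```

```bash
python3 w.py w2
```

```text
4.3 [0.6343 0.0308 0.0556] [ 1.7993e+02 -1.5000e-01  1.0180e+01] [-0.68  0.01  0.01] 0.0639996132039218
[0.70026836 0.04410903 0.19799734] [-1.55838510e+01 -7.61234173e-02 -7.96429424e+01]
A [256.3 224.3]
B [151.1 330. ]
corner [130.3 132.6]
```

View pics/w2.png

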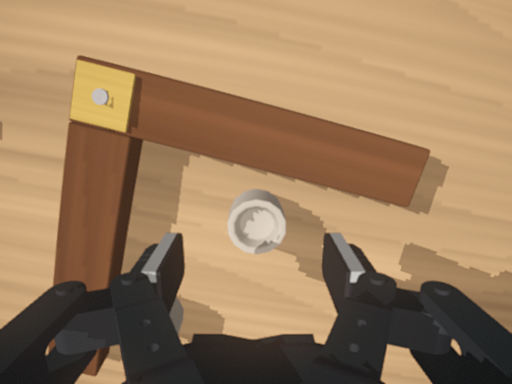

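apply_moves:
  targets: [-0.06,-0.03,-0.9,0,0,0,0.75,-0.06,-0.03,-1.7,0,0,0,0.75,-0.06,-0.03,-1.7,0,0,0,0.75]

```text
time: 4.6
ee_pos: [0.6303, 0.0282, 0.0009]
tcp_rot: [180.0, 0.2, 10.0]
wrist_force: [-0.5, -0.4, -0.5]
opening: 0.0639
```

apply_moves:
  targets: [0.04,0.03,0.03,0,0,0,0.2,0.04,0.03,0.03,0,0,0,0.2,0.04,0.03,0.03,0,0,0,0.2,0.04,0.03,0.03,0,0,0,0.2,0.04,0.03,0.03,0,0,0,0.2]
  newtons: 30

```text
time: 5.1
ee_pos: [0.6349, 0.0298, 0.0067]
tcp_rot: [179.9, -0.3, 10.1]
wrist_force: [-0.3, -1.1, 6.8]
opening: 0.0324
```

apply_moves:
  targets: [0,0,0.8,0,0,0,0.2,0,0,2.0,0,0,0,0.2,0,0,3.3,0,0,0,0.2,0,0.5,4.5,0,0,0,0.2,0,1.0,4.6,0,0,0,0.2]

```text
time: 5.6
ee_pos: [0.6357, 0.0603, 0.149]
tcp_rot: [179.9, -0.6, 10.0]
wrist_force: [1.1, 0.5, -0.3]
opening: 0.0325
```

```bash
python3 w.py w3
```

```text
5.65 [0.6352 0.0626 0.1467] [179.98  -0.45  10.15] [0.1  1.28 0.27] 0.032473673769456125
[0.7007018  0.07201793 0.29199977] [-15.1488506   -0.09750324 -79.94259879]
A [287.7 190.9]
B [212.5 267.9]
corner [206.1 129.8]
```

View pics/w3.png

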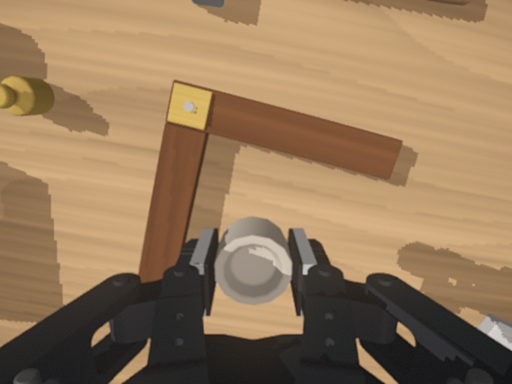

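apply_moves:
  targets: [-0.33,1.34,0,0,0,1.04,0.2,-0.67,2.68,0,0,0,2.08,0.2,-1.0,4.02,0,0,0,3.12,0.2,-1.33,5.36,0,0,0,4.16,0.2,-1.67,6.7,0,0,0,5.2,0.2]

```text
time: 6.15
ee_pos: [0.5827, 0.2625, 0.1416]
tcp_rot: [180.0, -0.0, 41.6]
wrist_force: [0.5, -0.1, 1.0]
opening: 0.0325
```

apply_moves:
  targets: [-0.33,1.34,0,0,0,1.04,0.2,-0.67,2.68,0,0,0,2.08,0.2,-1.0,4.02,0,0,0,3.12,0.2,-1.0,4.05,-0.8,0,0,3.12,0.2,-1.0,4.05,-1.5,0,0,3.12,0.2]

```text
time: 6.65
ee_pos: [0.5527, 0.3842, 0.0959]
tcp_rot: [180.0, -0.1, 60.2]
wrist_force: [0.2, -1.0, -0.9]
opening: 0.0325
```

```bash
python3 w.py w4
```

```text
6.7 [0.5517 0.3825 0.0915] [-179.91    0.23   60.12] [ 0.02 -0.32 -4.02] 0.032747491328140095
[0.58549483 0.44347188 0.23821314] [-15.68421823  -0.04245068 -29.80228235]
A [501.3 456.2]
B [407.3 460.9]
corner [520.5 391.1]
```

View pics/w4.png

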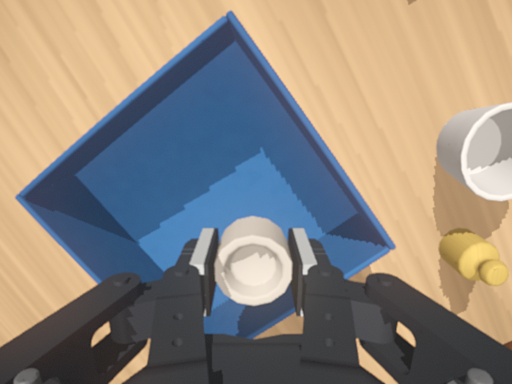

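```bash
python3 - <<'E'
import pickle
from h import *
c=pickle.load(open("W.pkl","rb"))
for u in [(230,12),(393,245),(20,197)]: print(onz(c,*u,.065).round(4))
E
```

```text
[0.596  0.4839 0.065 ]
[0.6156 0.33   0.065 ]
[0.4428 0.463  0.065 ]
```

apply_moves:
  targets: [-0.55,0.25,-0.4,0,0,0,0.2,-0.55,0.25,-1.4,0,0,0,0.2,-0.55,0.25,-2.15,0,0,0,0.2,-0.55,0.25,-2.15,0,0,0,0.6,-0.55,0.25,-2.15,0,0,0,0.6]

```text
time: 7.2
ee_pos: [0.537, 0.3898, 0.0333]
tcp_rot: [180.0, -0.0, 60.0]
wrist_force: [-0.1, 0.3, 0.7]
opening: 0.0513
```

apply_moves:
  targets: [0,0,0,0,0,0,0.6,0,0,1.0,0,0,0,0.65,0,0,2.4,0,0,0,0.7,0,0,3.6,0,0,0,0.75,0,0,4.0,0,0,0,0.75]

```text
time: 7.7
ee_pos: [0.5386, 0.3909, 0.1596]
tcp_rot: [179.8, -0.5, 60.0]
wrist_force: [-0.7, 0.2, 0.2]
opening: 0.0639
```

```bash
python3 w.py w5
```

```text
7.75 [0.5386 0.391  0.1595] [179.76  -0.51  60.01] [-0.49 -0.6   1.56] 0.06399558208543786
[0.57050812 0.44943426 0.30236508] [-15.23772903  -0.23822179 -29.97630474]
A [479.4 402.3]
B [398.2 404.4]
corner [492.  341.8]
```

View pics/w5.png

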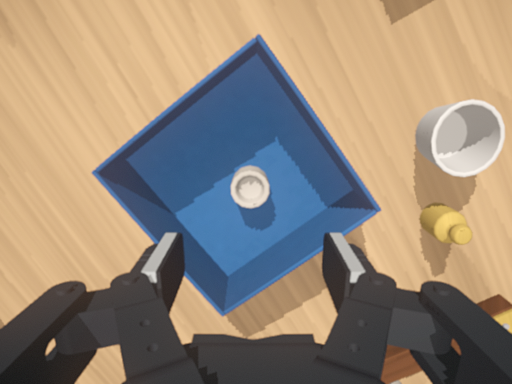

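apply_moves:
  targets: [0.05,-1.35,0,0,0,0.8,0.75,0.1,-2.7,0,0,0,1.6,0.75,0.15,-4.05,0,0,0,2.4,0.75,0.2,-5.4,0,0,0,3.2,0.75,0.25,-6.75,0,0,0,4.0,0.75]

```text
time: 8.25
ee_pos: [0.5442, 0.1859, 0.1524]
tcp_rot: [180.0, -0.1, 84.2]
wrist_force: [0.5, 1.0, -0.5]
opening: 0.0641
```

apply_moves:
  targets: [0.05,-1.35,-0.2,0,0,0.1,0.75,0.1,-2.6,-0.6,0,0,0.2,0.75,0.1,-3.5,-1.5,0,0,0.2,0.75,0.1,-3.5,-2.6,0,0,0.2,0.75,0.1,-3.5,-2.8,0,0,0.2,0.75]

```text
time: 8.75
ee_pos: [0.5454, 0.0813, 0.0649]
tcp_rot: [-179.7, -0.0, 85.1]
wrist_force: [-0.2, 0.0, -0.1]
opening: 0.0639
```

```bash
python3 w.py w6
```

```text
8.8 [0.5458 0.082  0.066 ] [-1.7978e+02 -1.0000e-02  8.5180e+01] [ 0.45  0.7  -0.87] 0.0637733039785746
[0.55069298 0.14945292 0.20718076] [-15.74056794   0.26971559  -4.86482981]
A [398. 281.]
B [261.8 214.5]
corner [466.5 159.3]
```

View pics/w6.png

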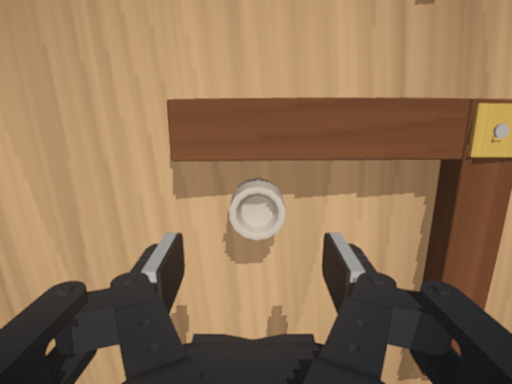

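apply_moves:
  targets: [0.03,0.05,-1.0,0,0,0,0.75,0.03,0.05,-2.05,0,0,0,0.75,0.03,0.05,-2.05,0,0,0,0.75]

```text
time: 9.1
ee_pos: [0.5465, 0.0844, 0.0049]
tcp_rot: [-179.8, -0.0, 85.3]
wrist_force: [-0.1, -0.3, 0.6]
opening: 0.064
```

apply_moves:
  targets: [0,0,0,0,0,0,0.2,0,0,0,0,0,0,0.2,0,0,0,0,0,0,0.2,0,0,0,0,0,0,0.2,0,0,0.1,0,0,0,0.2]

```text
time: 9.6
ee_pos: [0.5492, 0.0842, 0.0119]
tcp_rot: [179.8, -0.1, 85.2]
wrist_force: [-0.2, 0.1, -1.1]
opening: 0.0325
```

apply_moves:
  targets: [0,0,0.8,0,0,0,0.2,0,0,2.0,0,0,0,0.2,0,0,3.3,0,0,0,0.2,0,0.5,4.5,0,0,0,0.2,0,1.0,4.6,0,0,0,0.2]

```text
time: 10.1
ee_pos: [0.5505, 0.1146, 0.1547]
tcp_rot: [179.5, -0.2, 85.2]
wrist_force: [-0.2, 1.2, -0.3]
opening: 0.0326
```

```bash
python3 w.py w7
```

```text
10.15 [0.5499 0.1165 0.1524] [179.63  -0.22  85.25] [-0.34  2.36 -0.06] 0.03263113094776411
[0.55376687 0.1824069  0.2971568 ] [-15.53575704  -0.50852748  -4.81791601]
A [348.4 260.6]
B [254.8 215.3]
corner [391.1 178.1]
```

View pics/w7.png

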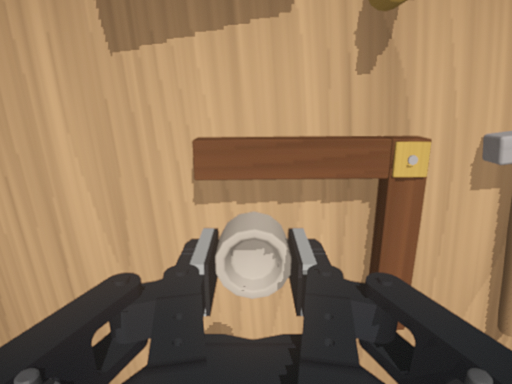

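apply_moves:
  targets: [-0.11,1.29,0,0,0,0,0.2,-0.22,2.58,0,0,0,0,0.2,-0.33,3.87,0,0,0,0,0.2,-0.44,5.16,0,0,0,0,0.2,-0.55,6.45,0,0,0,0,0.2]

```text
time: 10.65
ee_pos: [0.5313, 0.3089, 0.1477]
tcp_rot: [180.0, -0.0, 85.2]
wrist_force: [0.4, 0.4, -0.9]
opening: 0.0323
```

apply_moves:
  targets: [-0.1,1.2,0,0,0,0,0.2,-0.1,1.2,-0.8,0,0,0,0.2,-0.1,1.2,-1.8,0,0,0,0.2,-0.1,1.2,-1.8,0,0,0,0.2]

```text
time: 11.05
ee_pos: [0.5267, 0.3426, 0.0894]
tcp_rot: [-179.7, 0.2, 85.3]
wrist_force: [-0.1, -0.0, -1.1]
opening: 0.0325
```

```bash
python3 w.py w8
```

```text
11.1 [0.5275 0.3428 0.0921] [-1.7983e+02  1.0000e-01  8.5240e+01] [ 0.34 -0.31  1.11] 0.03248728111447046
[0.53189829 0.41127245 0.23134383] [-15.94492438   0.30527859  -4.71571514]
A [387.5 494. ]
B [302.2 466.9]
corner [434.4 436.4]
```

View pics/w8.png

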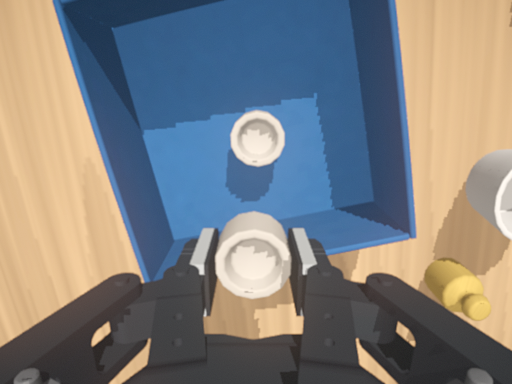

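```bash
python3 - <<'E'
import pickle
from h import *
c=pickle.load(open("W.pkl","rb"))
for u in [(412,237),(143,280)]: print(onz(c,*u,.065).round(4))
print(onz(c,258,138,.03))
E
```

```text
[0.6139 0.3282 0.065 ]
[0.4584 0.3133 0.065 ]
[0.53188154 0.38567061 0.03      ]
```

apply_moves:
  targets: [0.75,0.3,0,0,0,0,0.2,0.75,0.3,-1.0,0,0,0,0.2,0.75,0.3,-2.0,0,0,0,0.2,0.75,0.3,-2.05,0,0,0,0.5,0.75,0.3,-2.05,0,0,0,0.5]

```text
time: 11.6
ee_pos: [0.5517, 0.3524, 0.0342]
tcp_rot: [179.9, -0.1, 85.2]
wrist_force: [-0.1, -0.1, 0.4]
opening: 0.0426
```

apply_moves:
  targets: [0,0,0,0,0,0,0.5,0,0,1.0,0,0,0,0.5,0,0,2.4,0,0,0,0.6,0,0,3.8,0,0,0,0.75,0,0,4.5,0,0,0,0.75]

```text
time: 12.1
ee_pos: [0.5525, 0.3532, 0.1749]
tcp_rot: [179.6, -0.3, 85.2]
wrist_force: [-0.9, 0.8, 0.4]
opening: 0.064
```

```bash
python3 w.py w9
```

```text
12.15 [0.5531 0.3535 0.1774] [179.46  -0.45  85.22] [-0.76 -0.15  2.11] 0.06420584434912262
[0.55595145 0.42065888 0.31756751] [-15.39604629  -0.39888092  -4.76589125]
A [340.2 426.9]
B [269.6 400.7]
corner [373.4 375.4]
```

View pics/w9.png

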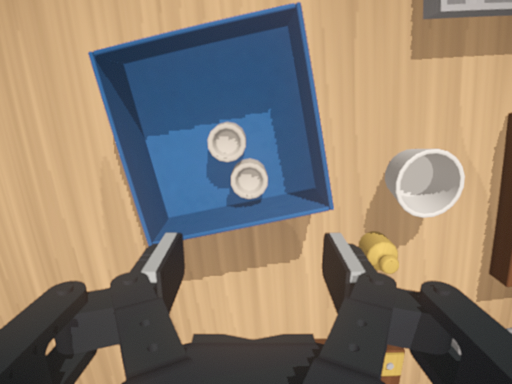

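apply_moves:
  targets: [-0.17,-1.35,0,0,0,0,0.75,-0.34,-2.7,0,0,0,0,0.75,-0.5,-4.05,0,0,0,0,0.75,-0.68,-5.4,0,0,0,0,0.75,-0.85,-6.75,0,0,0,0,0.75]

```text
time: 12.65
ee_pos: [0.5258, 0.1486, 0.1699]
tcp_rot: [179.8, -0.1, 85.2]
wrist_force: [0.1, -0.9, 0.5]
opening: 0.064
```

apply_moves:
  targets: [-0.17,-1.35,0,0,0,-0.2,0.75,-0.34,-2.7,0,0,0,-0.4,0.75,-0.5,-4.05,0,0,0,-0.6,0.75,-0.68,-5.4,0,0,0,-0.8,0.75,-0.85,-6.75,0,0,0,-1.0,0.75]

```text
time: 13.15
ee_pos: [0.5004, -0.0541, 0.17]
tcp_rot: [179.8, -0.1, 79.2]
wrist_force: [0.5, 0.7, 0.7]
opening: 0.0644
```

apply_moves:
  targets: [-0.17,-1.35,0,0,0,-0.2,0.75,-0.34,-2.7,0,0,0,-0.4,0.75,-0.5,-4.05,0,0,0,-0.6,0.75,-0.68,-5.4,0,0,0,-0.8,0.75,-0.85,-6.0,0,0,0,-1.0,0.75]

```text
time: 13.65
ee_pos: [0.4747, -0.2355, 0.1697]
tcp_rot: [179.8, -0.0, 73.0]
wrist_force: [0.3, 0.3, -0.3]
opening: 0.0642
```

```bash
cat >> w.py <<'E'
a=np.radians(-16.92)
for l in [(0,0,.016),(-.15,0,.016),(0,-.11,.016),(-.045,-.045,.082)]:
    print(l,np.round(proj(c,(.5312+np.cos(a)*l[0]-np.sin(a)*l[1],-.2174+np.sin(a)*l[0]+np.cos(a)*l[1],l[2])),1))
E
python3 w.py w10
```

```text
13.7 [ 0.4741 -0.2366  0.1696] [1.7981e+02 2.0000e-02 7.2930e+01] [-2.01 -0.95 -0.05] 0.06404395369145606
[ 0.49296328 -0.16988782  0.31195166] [-15.726963    -0.20677315 -16.93988249]
A [ 352.9 -216.2]
B [ 225.1 -253.5]
corner [ 368.  -304.2]
(0, 0, 0.016) [307.4 135.8]
(-0.15, 0, 0.016) [142.1 136.2]
(0, -0.11, 0.016) [302.4 246.8]
(-0.045, -0.045, 0.082) [259.1 206.8]
```

View pics/w10.png

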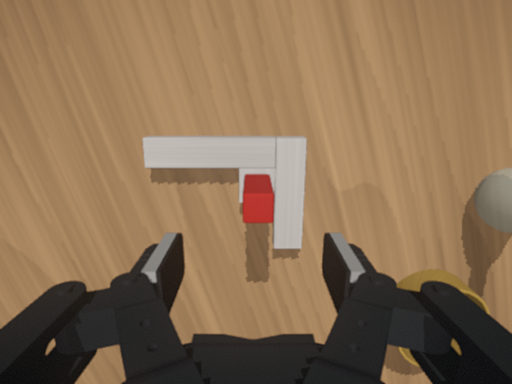

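apply_moves:
  targets: [0.03,-0.35,-0.8,0,0,0,0.75,0.03,-0.35,-2.1,0,0,0,0.75,0.03,-0.35,-3.4,0,0,0,0.75,0.03,-0.35,-4.3,0,0,0,0.75,0.03,-0.35,-4.3,0,0,0,0.75]

```text
time: 14.2
ee_pos: [0.4743, -0.2419, 0.0366]
tcp_rot: [-179.8, -0.1, 73.2]
wrist_force: [1.1, 1.4, -0.5]
opening: 0.064
```

```bash
python3 w.py w11
```

```text
14.25 [ 0.4754 -0.2425  0.0391] [-1.7998e+02 -8.0000e-02  7.3240e+01] [-0.09 -0.74  0.57] 0.06380494356090166
[ 0.4932479  -0.17674669  0.17897537] [-15.62521338   0.1936196  -16.74735768]
A [ 353.6 -177.3]
B [241.5  22.2]
corner [-184.5 1901.4]
(0, 0, 0.016) [348.8 154.6]
(-0.15, 0, 0.016) [ 56.6 154.2]
(0, -0.11, 0.016) [332.8 335.3]
(-0.045, -0.045, 0.082) [262.2 314. ]
```

View pics/w11.png

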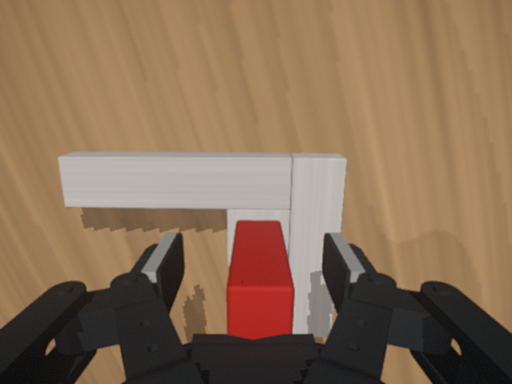

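apply_moves:
  targets: [0.05,-0.1,0,0,0,0,0.75,0.05,-0.1,0,0,0,0,0.1,0.05,-0.1,0,0,0,0,0.1,0.05,-0.1,0,0,0,0,0.1,0.05,-0.1,0,0,0,0,0.1]
  newtons: 60

```text
time: 14.75
ee_pos: [0.4779, -0.2463, 0.0401]
tcp_rot: [179.9, -0.0, 73.2]
wrist_force: [-1.1, 0.7, 5.6]
opening: 0.0238
```

apply_moves:
  targets: [0,0,0,0,0,0,0.1,0,0,0,0,0,0,0.1]

```text
time: 14.95
ee_pos: [0.4779, -0.2463, 0.0401]
tcp_rot: [179.9, -0.0, 73.2]
wrist_force: [-1.0, 1.2, 5.9]
opening: 0.0233
```

```bash
python3 w.py w12
```

```text
15.0 [ 0.4779 -0.2463  0.0401] [ 1.7986e+02 -5.0000e-02  7.3220e+01] [-0.71  0.34  6.9 ] 0.02362156934419008
[ 0.49610719 -0.18072483  0.18241862] [-15.69382946  -0.14234147 -16.76397487]
A [ 351.4 -200. ]
B [237.   -1.5]
corner [ -92.1 1634. ]
(0, 0, 0.016) [337.9 147.2]
(-0.15, 0, 0.016) [ 50.  147.3]
(0, -0.11, 0.016) [323.9 326.8]
(-0.045, -0.045, 0.082) [249.5 300.4]
```

View pics/w12.png

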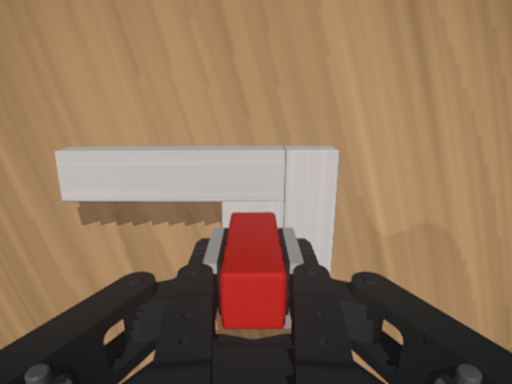

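apply_moves:
  targets: [0,0,0.35,0,0,0,0.1,0.3,0.7,0.35,0,0,0.1,0.1,0.8,1.8,0.35,0,0,0.3,0.1,1.35,3.0,0.35,0,0,0.6,0.1,1.9,4.2,0.35,0,0,0.9,0.1]

```text
time: 15.5
ee_pos: [0.5345, -0.1188, 0.0497]
tcp_rot: [180.0, -0.1, 78.6]
wrist_force: [0.4, -0.2, -3.0]
opening: 0.0233
```

apply_moves:
  targets: [0.54,1.2,0,0,0,0.3,0.1,1.08,2.4,0,0,0,0.6,0.1,1.62,3.6,0,0,0,0.9,0.1,2.1,4.6,0,0,0,1.15,0.1,2.3,5.0,0,0,0,1.18,0.1]

```text
time: 16.0
ee_pos: [0.604, 0.0327, 0.0493]
tcp_rot: [180.0, -0.1, 85.9]
wrist_force: [-0.3, 0.1, -4.3]
opening: 0.0232
```

```bash
python3 w.py w13
```

```text
16.05 [0.6043 0.0332 0.0492] [ 1.7997e+02 -1.2000e-01  8.5880e+01] [-0.91  1.8  -4.23] 0.023334348015764544
[0.60761787 0.10083431 0.19170186] [-15.6411205   -0.01635571  -4.09794119]
A [307.4 228.3]
B [142.  143.9]
corner [379.7  79.9]
(0, 0, 0.016) [189.1 502.1]
(-0.15, 0, 0.016) [ 12.5 466.4]
(0, -0.11, 0.016) [172.6 565.7]
(-0.045, -0.045, 0.082) [106.4 616.3]
```

View pics/w13.png

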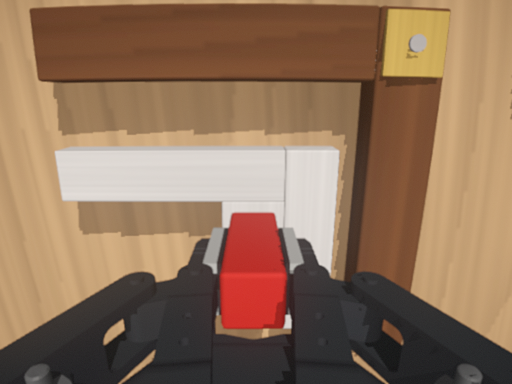

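```bash
python3 - <<'E'
import pickle
from h import *
c=pickle.load(open("W.pkl","rb"))
k=onz(c,376.5,80,.024); s=onz(c,337,148,.0245); print(k,s,k-s)
a,b=onz(c,40,80.5,.024),onz(c,376,80,.024);print(np.degrees(np.arctan2(*(b-a)[[1,0]])))
a,b=onz(c,58,149,.0245),onz(c,337,148,.0245);print(np.degrees(np.arctan2(*(b-a)[[1,0]])))
E
```

```text
[0.66938843 0.10503231 0.024     ] [0.64924822 0.07243243 0.0245    ] [ 0.02014021  0.03259989 -0.0005    ]
-4.336632234884224
-4.0401065220955825
```

apply_moves:
  targets: [0,0,-0.15,0,0,-0.04,0.1,0,0,-0.3,0,0,-0.04,0.1,0.2,0.4,-0.32,0,0,-0.04,0.1,0.47,0.93,-0.32,0,0,-0.04,0.1,0.47,0.93,-0.32,0,0,-0.04,0.1]

```text
time: 16.55
ee_pos: [0.6184, 0.059, 0.0402]
tcp_rot: [179.9, -0.1, 85.5]
wrist_force: [1.2, 2.0, 2.3]
opening: 0.0235
```

```bash
python3 w.py w14
```

```text
16.6 [0.6182 0.0586 0.0402] [ 1.7989e+02 -1.4000e-01  8.5490e+01] [1.37 1.11 2.68] 0.023786056108957523
[0.62227473 0.12692129 0.18260742] [-15.60798763  -0.11190087  -4.51184731]
A [285.1 280.9]
B [116.5 200.8]
corner [355.5 135.9]
(0, 0, 0.016) [177.4 533. ]
(-0.15, 0, 0.016) [  3.5 498. ]
(0, -0.11, 0.016) [163.9 589.9]
(-0.045, -0.045, 0.082) [ 97.7 641.5]
```

View pics/w14.png

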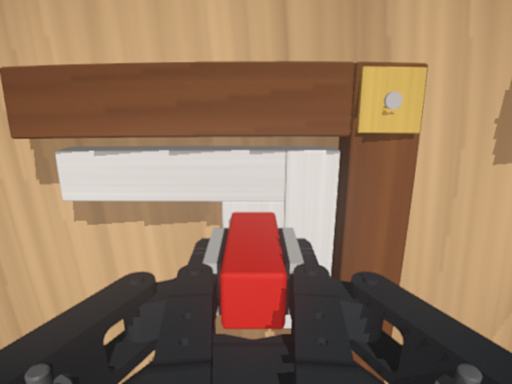

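apply_moves:
  targets: [0.07,0.06,0,0,0,0,0.1,0.14,0.12,0,0,0,0,0.1,0.14,0.12,0,0,0,0,0.1]

```text
time: 16.9
ee_pos: [0.6214, 0.061, 0.04]
tcp_rot: [180.0, -0.0, 85.4]
wrist_force: [-2.5, -1.6, 5.3]
opening: 0.0232
```

apply_moves:
  targets: [0.04,0.03,0,0,0,0,0.1,0.07,0.06,0,0,0,0,0.1,0.07,0.06,0,0,0,0,0.1]

```text
time: 17.2
ee_pos: [0.6215, 0.0613, 0.0402]
tcp_rot: [-179.8, 0.1, 85.4]
wrist_force: [-15.6, -9.4, 13.2]
opening: 0.0231
```

```bash
python3 w.py w15; python3 - <<'E'
from h import *
print(bot.get_obs()["torque"])
c=camera("scene"); save(c,"sc2"); c=camera("side"); save(c,"sd2")
E
python3 z.py sc2 238 168 338 248 sc2z; python3 z.py sd2 215 190 305 280 sd2z
```

```text
17.25 [0.6214 0.0613 0.0402] [-1.7981e+02  1.3000e-01  8.5390e+01] [-14.78  -9.93  12.55] 0.0236277820964506
[0.62626811 0.12984254 0.18225591] [-15.88398119   0.19465892  -4.6016421 ]
A [279.9 284.8]
B [111.9 205.5]
corner [349.6 140.9]
(0, 0, 0.016) [175.4 532.2]
(-0.15, 0, 0.016) [  3.6 496.9]
(0, -0.11, 0.016) [162.6 588.1]
(-0.045, -0.045, 0.082) [ 96.1 639.3]
[-1.73164365  3.1191828   0.1680903 ]
```

View pics/w15.png

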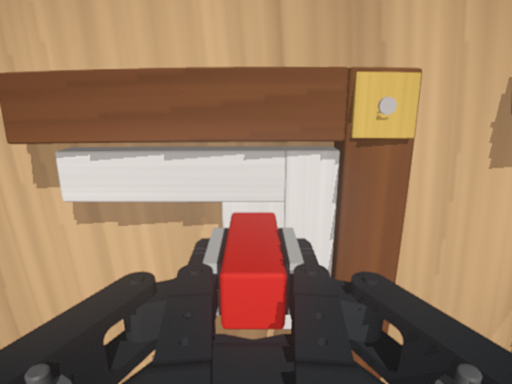

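View pics/sc2z.png

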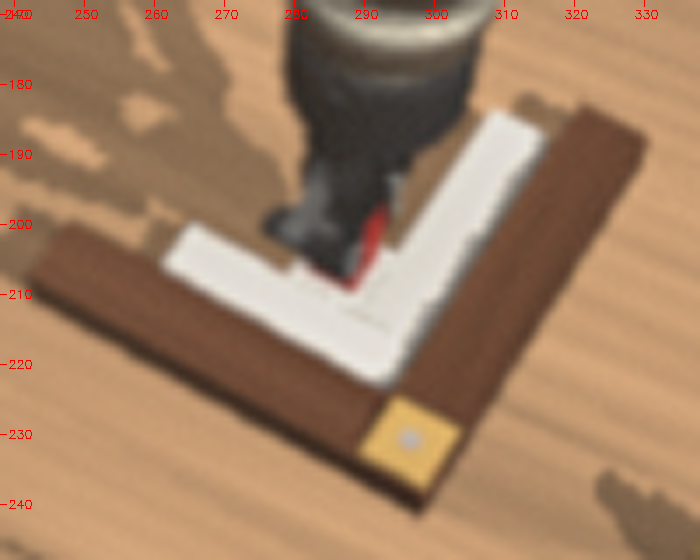

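View pics/sd2z.png

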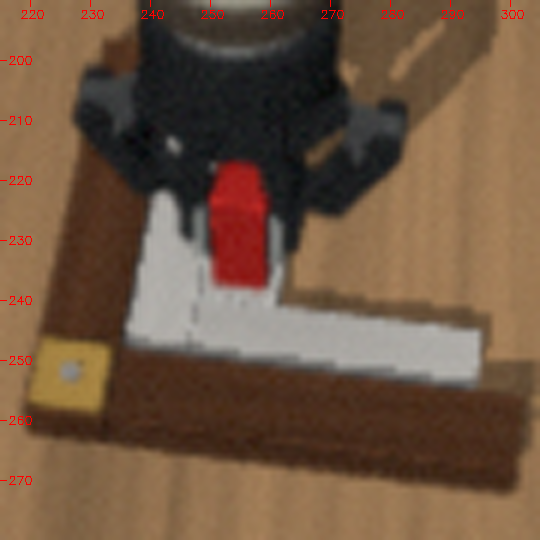

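apply_moves:
  targets: [-0.05,0,0.03,0,0,0,0.1,-0.05,0.07,0.03,0,0,0,0.1,-0.05,0.13,0.03,0,0,0,0.1,-0.05,0.13,0.03,0,0,0,0.1]

```text
time: 17.75
ee_pos: [0.6219, 0.0666, 0.0402]
tcp_rot: [-180.0, 0.0, 85.5]
wrist_force: [-3.0, -5.5, 0.0]
opening: 0.0233
```

```bash
python3 w.py w16
```

```text
17.8 [0.6218 0.0666 0.0402] [-1.7999e+02  3.0000e-02  8.5460e+01] [-3.43 -5.75 -0.29] 0.02312323583399008
[0.62610757 0.13497372 0.18244998] [-1.57767254e+01  1.42671924e-02 -4.52664284e+00]
A [279.5 293.3]
B [113.  215.3]
corner [348.7 151.9]
(0, 0, 0.016) [175.3 536.5]
(-0.15, 0, 0.016) [  4.2 501.7]
(0, -0.11, 0.016) [162.4 591.6]
(-0.045, -0.045, 0.082) [ 96.9 642.5]
```

View pics/w16.png

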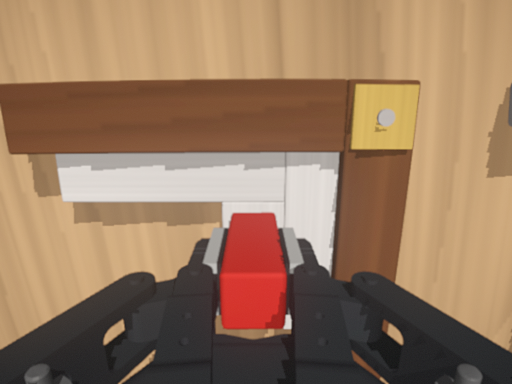

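apply_moves:
  targets: [0,0.04,-0.01,0,0,0,0.1,0,0.06,-0.01,0,0,0,0.1,0.02,0.06,-0.01,0,0,0,0.1,0.03,0.06,-0.01,0,0,0,0.1,0.03,0.06,-0.01,0,0,0,0.1]

```text
time: 18.3
ee_pos: [0.6219, 0.0668, 0.0404]
tcp_rot: [-179.9, 0.2, 85.4]
wrist_force: [-10.2, -12.8, 7.8]
opening: 0.0234
```

```bash
python3 w.py w17; python3 - <<'E'
from h import *
print(bot.get_obs()["torque"])
c=camera("scene"); save(c,"sc3"); c=camera("side"); save(c,"sd3")
E
python3 z.py sc3 238 168 338 248 sc3z; python3 z.py sd3 215 190 305 280 sd3z
```

```text
18.35 [0.6219 0.0668 0.0404] [-179.92    0.19   85.41] [ -8.92 -13.43   6.8 ] 0.023393881483459205
[0.62643126 0.13558556 0.18241051] [-15.93671483   0.08938636  -4.58214697]
A [279.6 293.3]
B [113.2 215.6]
corner [348.6 152.3]
(0, 0, 0.016) [175.9 535.2]
(-0.15, 0, 0.016) [  5.4 500.6]
(0, -0.11, 0.016) [163.2 590.1]
(-0.045, -0.045, 0.082) [ 97.8 641.1]
[-2.80091555  2.18265017  0.42559547]
```

View pics/w17.png

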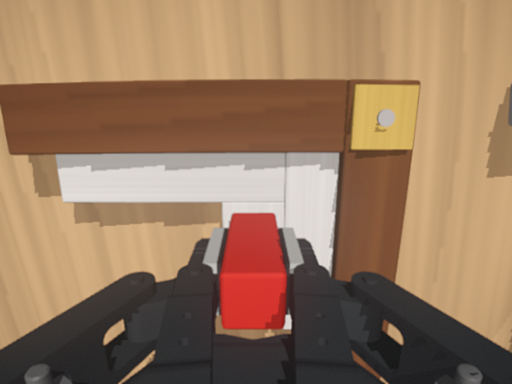

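View pics/sc3z.png

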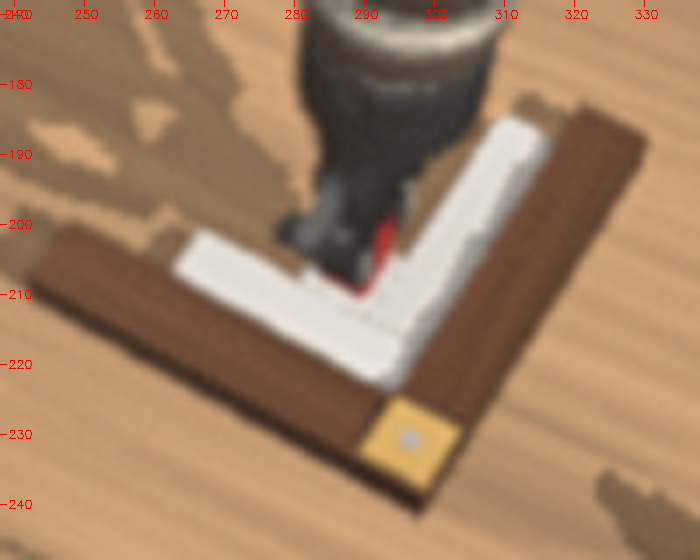

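View pics/sd3z.png

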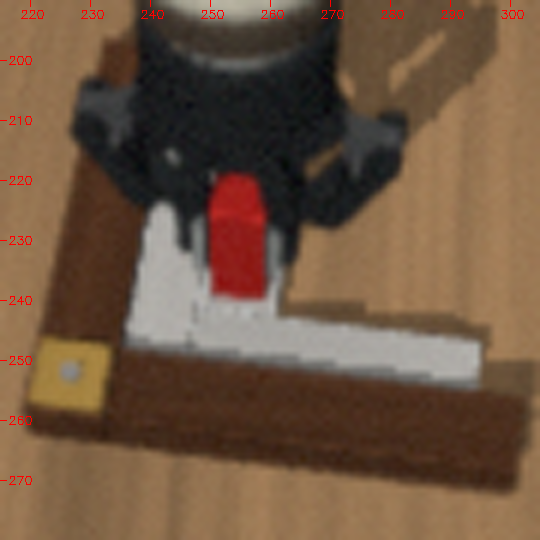

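View pics/sc3.png

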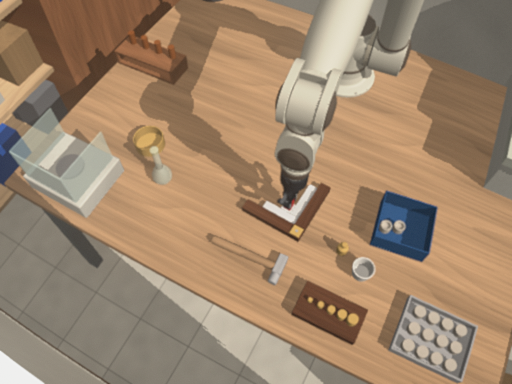

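```bash
python3 - <<'E'
import pickle
from h import *
C=pickle.load(open("C.pkl","rb")); C["wrist"]=pickle.load(open("W.pkl","rb"))
a=np.radians(-4.3); R=np.array([[np.cos(a),-np.sin(a)],[np.sin(a),np.cos(a)]])
def w(x,y,z): return (*(R@[x,y]+[.671,.105]),z)
for n in C:
    print(n,*[(l,np.round(np.array(proj(C[n],w(*l)))+.5,1).tolist()) for l in [(0,0,.024),(0,0,.016),(0,-.11,.016),(0,-.11,.024),(0,-.16,.024),(-.15,0,.016),(-.15,-.028,.016),(-.17,0,.024),(-.15,0,.024)]])
E
python3 z.py w17 300 60 430 290 w17z;python3 z.py w17 0 60 200 210 w17y
```

```text
scene ((0, 0, 0.024), [294.1, 223.8]) ((0, 0, 0.016), [293.9, 225.0]) ((0, -0.11, 0.016), [261.9, 207.4]) ((0, -0.11, 0.024), [261.9, 206.2]) ((0, -0.16, 0.024), [247.8, 198.4]) ((-0.15, 0, 0.016), [317.7, 188.0]) ((-0.15, -0.028, 0.016), [309.7, 183.8]) ((-0.17, 0, 0.024), [321.0, 181.9]) ((-0.15, 0, 0.024), [318.0, 186.6])
side ((0, 0, 0.024), [234.4, 248.1]) ((0, 0, 0.016), [234.6, 249.7]) ((0, -0.11, 0.016), [241.5, 214.2]) ((0, -0.11, 0.024), [241.4, 212.5]) ((0, -0.16, 0.024), [244.4, 197.7]) ((-0.15, 0, 0.016), [293.8, 256.9]) ((-0.15, -0.028, 0.016), [294.7, 247.2]) ((-0.17, 0, 0.024), [302.1, 256.3]) ((-0.15, 0, 0.024), [294.1, 255.4])
wrist ((0, 0, 0.024), [349.1, 152.8]) ((0, 0, 0.016), [344.7, 150.1]) ((0, -0.11, 0.016), [331.0, 328.4]) ((0, -0.11, 0.024), [333.9, 337.5]) ((0, -0.16, 0.024), [327.9, 400.4]) ((-0.15, 0, 0.016), [57.9, 152.1]) ((-0.15, -0.028, 0.016), [66.2, 202.7]) ((-0.17, 0, 0.024), [11.7, 155.3]) ((-0.15, 0, 0.024), [48.9, 154.8])
```

View pics/w17z.png

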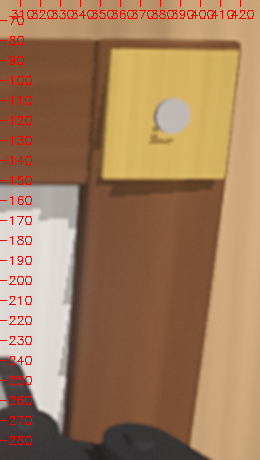

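View pics/w17y.png

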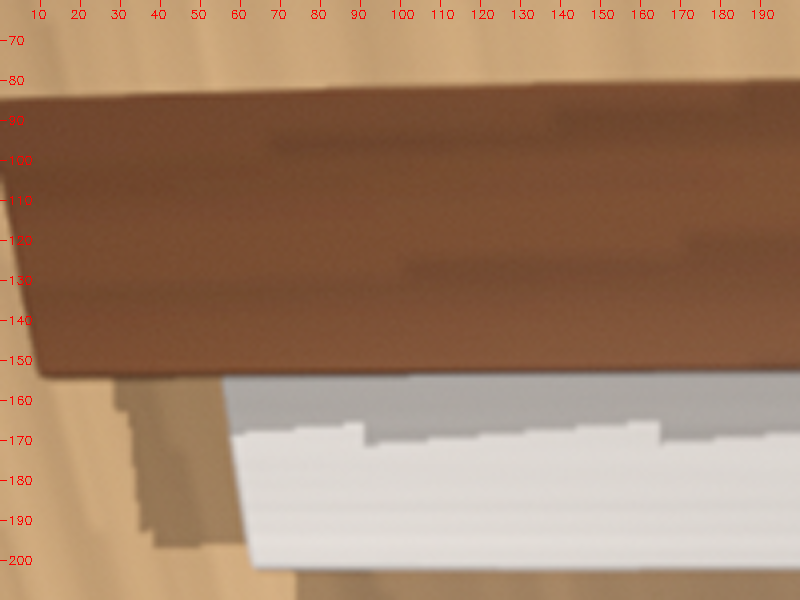

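apply_moves:
  targets: [0.02,0,0.015,0,0,0,0.1,0.02,0,0.015,0,0,0,0.1,0.02,0,0.015,0,0,0,0.1,0.02,0,0.015,0,0,0,0.1,0.02,0,0.015,0,0,0,0.1]

```text
time: 18.95
ee_pos: [0.6219, 0.0669, 0.0404]
tcp_rot: [-179.8, 0.2, 85.4]
wrist_force: [-12.3, -13.2, 6.2]
opening: 0.0233
```

apply_moves:
  targets: [0,0,0,0,0,0,0.1,0,0,0,0,0,0,0.1,0,0,0,0,0,0,0.1,0,0,0,0,0,0,0.1,0,0,0,0,0,0,0.1]

```text
time: 19.45
ee_pos: [0.6219, 0.0669, 0.0404]
tcp_rot: [-179.8, 0.2, 85.4]
wrist_force: [-12.3, -12.7, 4.8]
opening: 0.0233
```

```bash
python3 w.py w18; python3 - <<'E'
from h import *
C={n:camera(n) for n in ("scene","side")}
for q,n,b in [("parting_cup","scene",[352,257,375,284]),("parting_flask","scene",[148,148,174,179]),("hammer","scene",[209,238,287,285]),("weight","scene",[338,243,347,257]),("sieve","scene",[132,126,167,154])]:
    print(q,b,[(np.round(r["box"]).tolist(),round(r["conf"],2)) for r in recognise(q,n)[:1]])
E
```

```text
19.5 [0.6219 0.0669 0.0404] [-179.84    0.2    85.41] [-11.42 -13.11   6.23] 0.023389365140354564
[0.62662029 0.13559991 0.18240832] [-15.94472681   0.16605163  -4.58080867]
A [279.6 293.3]
B [113.3 215.5]
corner [348.7 152.3]
(0, 0, 0.016) [176. 535.]
(-0.15, 0, 0.016) [  5.6 500.2]
(0, -0.11, 0.016) [163.2 589.9]
(-0.045, -0.045, 0.082) [ 97.8 640.8]
parting_cup [352, 257, 375, 284] [([356.0, 260.0, 374.0, 284.0], 0.6)]
parting_flask [148, 148, 174, 179] [([152.0, 146.0, 173.0, 183.0], 0.57)]
hammer [209, 238, 287, 285] [([210.0, 237.0, 288.0, 286.0], 0.86)]
weight [338, 243, 347, 257] [([336.0, 241.0, 347.0, 259.0], 0.58)]
sieve [132, 126, 167, 154] [([131.0, 127.0, 164.0, 152.0], 0.82)]
```

View pics/w18.png

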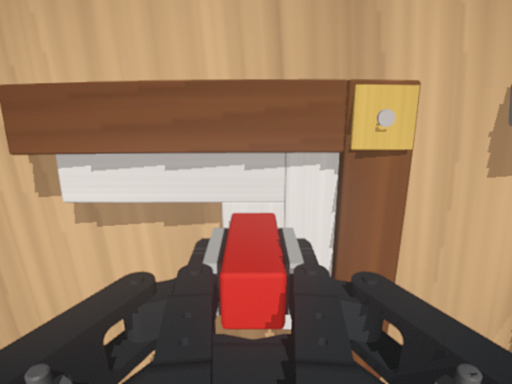

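```bash
python3 -c "
from workcell import bot
print(bot.job_done()); o=bot.get_obs(); print(o['time'],o['wrist_force'],o['ee_pos'])"
```

```text
the job is handed in; nothing more can be done
None
the job is handed in; nothing more can be done
```

I put both cupels in the blue scrap box, pressed the square into the corner by its red handle, and handed the job in still gripping and pushing. It took about 20 s of the 72 s allowed. The hand-in reports no verdict, so these are my own last checks:

- **Cupels:** both stand upright on the box floor in the pictures and were let go.
- **Seating:** the pictures show the square aligned with the stops. The corner estimate carries about 2 mm of uncertainty, so the real evidence is the push. Pushing 0.6 mm further at the back stop and 1.8 mm further at the side stop moved the arm no more than 0.2 mm, and the force rose each time.
- **Push:** the wrist read about 12 N towards the back stop and 13 N towards the side stop, with 5–6 N upward on the gripper. The force on each stop was not measured directly. Allowing for friction, I expect well over 1 N on each.
- **Flatness:** the tool was tilted by no more than about 0.25°, and its height was within 0.3 mm of where I first gripped the handle.
- **Bystanders:** the detection boxes for the cup, flask, hammer, weight and sieve agree with the first picture to within about 4 pixels, which is the scatter of the detector. The arm showed no contact with any of them.

**Corrections on the way:**
- The last joint ran to the end of its range (180°) on the approach to the first cupel, so I turned the gripper another way.
- My first push was mostly against the back stop and left a gap of about 5 mm at the side stop. I eased off, closed the gap and then pushed on both.
- In the side view the square still looked slightly off the back stop. The close wrist picture and the forces contradict that, so I put it down to viewing angle and calibration.

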